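Index the oyster stand one hole toward the lamp

TASK

Turn the clamped oyster one step toward the lamp: hook a fingertip under the pull ring of the spring index pin on the stand's lever, lift the pin out of its hole, swing the lever exactly one hole toward the side where the lamp stands, and let the pin drop fully home in that hole. Work gently with a fingertip in the ring: do not grip it, do not force the lever while the pin is in a hole, and do not touch the oyster. Leave everything else on the bench where it lies, and finish clear of the stand.

Things in the scene. Friction and masses are not known exactly. Their poses are not given: they have to be found in the camera images.
- stand: Fixed steel oyster stand bolted to the bench, foot 120 mm square. Origin: axis of its upright 18 mm post at bench height, z up; its -x points roughly toward the robot. Post, lever, clamp and oyster turn together about this axis; clamp and shell reach from 210 to 330 mm above the bench and up to 75 mm out from the axis.
- middle_hole (a point): Mouth of the middle one of five plain 11 mm holes in the stand's fixed fan-shaped aluminium index plate (radius 165 mm, 10 mm thick, top 30 mm above the bench). The holes lie 140 mm from the post axis, 20 degrees apart: this one straight out along the stand's -x, two to either side of it. The pin starts in this hole.
- swing_lever (a joint): Angle of the lever about the post, rad: 0 over the middle hole (it starts there, within 0.01), positive anticlockwise seen from above, which is toward the stand's -y side. One hole is 0.349 rad (20 degrees); stops at 0.78 either way. It turns lightly (0.12 N m of friction) and stays where left; with the pin home it has about 0.01 rad of play.
- lever_end (a point): Top of the lever's round end boss (34 mm across, 51 mm above the bench), 140 mm from the post axis, under the ring. The lever is a steel bar 26 mm wide, its top 47 mm above the bench, from the post to here. On the boss stands the pin's 20 mm barrel, top 72 mm above the bench. Axes turn with the lever: x toward the post, z up.
- index_pin (a joint): Lift of the index pin, m: 0 = fully home, 9 mm deep in a hole; 0.025 = upper stop. Vertical 8 mm pin with a rounded end, 140 mm from the post axis. Its spring pulls it down with 5 N at 0 and 9 N at the stop. Above 0.009 it is clear of the plate; let down between holes it rides on the plate at about 0.009 and snaps down by itself over a hole.
- pull_ring: Steel pull ring fixed rigidly upright on top of the pin. Origin: its centre, 140 mm from the post axis, 108 mm above the bench with the pin home. Inside 50 mm, outside 60 mm, wire 5 mm. Its x axis is the axis of its opening, along the lever toward the post; y across the lever, z up. The robot's side of it is free: a finger tilted about 45 degrees can be pushed through toward the post.
- oyster: Live pearl oyster, brown shell about 100 x 88 x 37 mm, held in the clamp on top of the post; its lips face out over the lever and it turns with it. Origin on the post axis 238 mm above the bench, at the clamp bed. Not to be touched.
- lamp: Fixed bench lamp beyond the stand, to its left or right: round grey base 124 mm across, origin underneath its centre; thin chrome stem to 320 mm; aluminium shade 60 to 130 mm out along its -x, 280 to 350 mm up. Its side of the stand gives the direction of the swing: lamp at the stand's +y, lever to negative angle; lamp at -y, to positive.
- nuclei_cup: Loose white plastic cup, 34 mm across, 24 mm high, beside the stand; origin underneath its centre. Leave it.
- wedge: Loose wooden wedge peg, 50 x 16 x 10 mm, beside the stand; origin underneath its centre. Leave it.
- probe: Loose grafting probe lying flat, black 120 mm handle 9 mm thick (to its -x) and a 75 mm steel needle (to +x); origin at the bench near the needle end of the handle. Leave it.
- spatula: Loose grafting spatula lying flat, same size as the probe with a small flat blade at the tip; origin likewise. Leave it.
- iodine_bottle: Loose amber glass jar with white cap, 38 mm across, 68 mm high; origin underneath. Leave it.
- spare_oyster: Loose oyster lying flat, about 88 x 78 x 32 mm; origin underneath. Leave it.
- steel_bowl: Loose steel bowl, 90 mm across, 36 mm high; origin underneath. Leave it.

How it is judged:
On the way, in this order (a step that is already met when the one before it is completed fails the run):
1. a finger in the ring lifts the pin clear of its hole while the lever is still at the middle hole (value of joint index_pin above 0.0085 m and value of joint swing_lever between -0.05 and 0.05 rad and contact force between the fingers and pull_ring above 0.5 N), for 0.05 s.
2. with the pin up, the lever is swung more than half way to the next hole on the lamp's side (value of joint index_pin above 0.006 m and ((y of lamp in the frame of stand above 0 m and value of joint swing_lever below -0.18 rad) or (y of lamp in the frame of stand below 0 m and value of joint swing_lever above 0.18 rad))), for 0.02 s.
3. the pin has dropped home in the next hole on the lamp's side (((y of lamp in the frame of stand above 0 m and value of joint swing_lever between -0.374 and -0.324 rad and value of joint index_pin below 0.002 m) or (y of lamp in the frame of stand below 0 m and value of joint swing_lever between 0.324 and 0.374 rad and value of joint index_pin below 0.002 m))), for 0.1 s.
At the end, for the whole second after the job is handed in: The lever rests within 0.025 rad of the next hole (0.349 rad) on the lamp's side, the index pin is fully home there (lift under 2 mm), and the lever is still (((y of lamp in the frame of stand above 0 m and value of joint swing_lever between -0.374 and -0.324 rad and value of joint index_pin below 0.002 m) or (y of lamp in the frame of stand below 0 m and value of joint swing_lever between 0.324 and 0.374 rad and value of joint index_pin below 0.002 m)) and velocity of joint swing_lever between -0.05 and 0.05 rad/s); the robot touches nothing.
It fails at once if the oyster is touched (contact force between any of the fingers, the arm and oyster above 0.5 N).
It fails at once if the ring is gripped or wrenched (more than 35 N on it) (contact force between the fingers and pull_ring above 35 N).
It fails at once if the lever is forced: it is away from every hole with the pin not lifted (value of joint index_pin below 0.005 m and not (value of joint swing_lever between -0.748 and -0.648 rad) and not (value of joint swing_lever between -0.399 and -0.299 rad) and not (value of joint swing_lever between -0.05 and 0.05 rad) and not (value of joint swing_lever between 0.299 and 0.399 rad) and not (value of joint swing_lever between 0.648 and 0.748 rad)).
It fails at once if a loose thing on the bench is lifted, carried or pushed more than 20 mm (distance of any of nuclei_cup, wedge, probe, spatula, iodine_bottle, spare_oyster, steel_bowl from where it was at the start of the episode above 0.02 m).
It also fails if it takes over 45 s, if anything falls off the work surface, if the arm or the gripper's body presses on something with over 40 N, if the wrist force passes 120 N, or if a joint passes its speed limit or range.

ROBOT

A 7-joint arm with a two-finger parallel gripper is mounted at the origin on the work surface. World frame = base frame: x ahead of the robot, y to its left, z up, the work surface at z = 0. Lengths are in m, angles in rad, forces in N, time in s.
With the tool pointing down it reaches from about 0.4 to 0.85 m from the base axis. Payload 10.4 kg.
Tool frame: the origin (TCP) lies between the finger pads; the fingertips stand ahead of it and the grasp point (between the pads) lies 5 mm behind it (manip.tip_extent is the z of the fingertips in the tool frame, in m); z points along the fingers, y is the line along which they close (so a half turn about z gives the same grasp; the last joint's range is limited). The gripper opens to 85 mm and grips with 20 to 120 N. Pads are 22 mm wide; open, the fingers measure 114 mm over their backs; the gripper's body (76 mm by 85 mm) begins 54 mm behind the grasp point. The pads swing forward as they close: fully open they stand 13 mm farther back than shut.
Start: joints at [-1.192, 0.332, -0.065, 1.46, 0.022, 1.35, -0.088], TCP at [0.244, 0.575, 0.245] pointing down, gripper open.
Joint ranges: [-2.6, 2.6], [-0.5, 2.12], [-1.47, 1.34], [0.16, 2.42], [-1.27, 4.41], [0.06, 2.06], [-2.6, 2.6]. Speed limits (rad/s): [2.22, 2.22, 2.79, 2.79, 3.14, 3.14, 3.14].

INTERFACE

Orientations are given as a unit quaternion [x, y, z, w].
In Python, from workcell import status, viewer, manip gives the robot as it stands.
- The arm moves only by the tool play_rows, never from a script. Its argument "plan" is one flat list of numbers, 7 for each row, row after row: the turn, a rotation vector about the tool's x, y, z in degrees, then the shift along the tool's x, y, z in m, then the opening, from 0 (shut) to 1 (fully open). In form: [ax, ay, az, dx, dy, dz, grip, ax, ay, az, dx, dy, dz, grip, ...]. A call has 1 to 20 rows; each row is the pose to reach, as a shift and turn from the pose commanded when the call began, along the tool's axes at that moment; what a row does not reach only later rows make up. A row lasts 1/8 s, in which the tool goes at most 62.5 mm and 10.7 degrees, less where a joint would pass 70% of its speed; a pose out of reach is approached as far as the arm can. A call with a gripper value outside its range is refused whole. The fingers move at their own pace and stop on an object; "squeeze" is the grip in N (left out, the last holds). Time passes only in rows, so rows that repeat a pose let the fingers close. It gives the time, the measured TCP pose, the force, the opening and the grip force at its end, in the units of the state.
- status.get_obs(): the state, without advancing time (a new reading comes with each control period).
- viewer.camera(name): name is "side" or "top" or "wrist"; returns the picture (400x640x3 uint8, red, green, blue); there is no depth.
- viewer.camera_model(name): a dict with "fx", "fy", "cx", "cy" (pixels), "R" (3x3) and "t" (3): a world point X has camera coordinates R X + t. Camera axes: x right, y down, z forward; pixel columns grow to the right and rows downward; lengths in m; the calibration is good to about 2 mm. A picture is of the moment at which its call begins: read the wrist's pose just before it. camera_model takes no time and is no camera call; for the wrist camera it gives the pose at the moment of the call.
- manip.hand_in(): hands the job in; it is judged then, once.
The state is a dict: "clock": time; "joint_pos": joint angles; "joint_velocities": joint speeds; "tau": joint torques, N m; "position": TCP position; "ee_rot": TCP orientation; "ft_force": force on the tool from outside, world axes, zero at the start; "torque": the same for the moment, N m; "grip_width": opening from 0.0 (shut) to 1.0 (fully open); "grasp_force": force on a finger pad.
Only numpy, scipy, OpenCV 4.12 (cv2) and the standard library are available. Lean on these libraries where they do the work, as an engineer would, in place of code of your own. Each camera call takes 0.05 s, during which the arm holds its last target. There are 200 camera calls.

## Working session

There is one attempt and no reset: what is moved stays moved. The work goes in short steps, Python scripts to look and compute and a tool call to move; the robot and the scene stay as the last step left them, time stands still between calls to the robot, and variables do not carry over. Pictures are saved under pics/ and viewed, at most 10 in all, crops included, and the job is handed in when it is done.

Besides the shell and the picture viewer there is one more tool, called in YAML: its name, and indented under it one key for each argument. play_rows: Moves the arm, as the interface text tells. Its arguments: {"type":"object","properties":{"plan":{"type":"array","items":{"type":"number"}},"squeeze":{"type":"number"}},"required":["plan"]}

```bash
mkdir -p pics; python3 - <<'E'
from workcell import status, viewer, manip
import cv2,numpy as np
for n in("side","top"):
    cv2.imwrite(f"pics/{n}0.png",viewer.camera(n)[:,:,::-1])
    m=viewer.camera_model(n);print(n,m)
o=status.get_obs();print(o);print(manip.tip_extent)
E
```

```text
side {'fx': 421.2850218991176, 'fy': 421.2850218991176, 'cx': 320.10851531288813, 'cy': 194.96038307818026, 'R': array([[ 0.93778035, -0.34718402, -0.00559168],
       [-0.26922186, -0.71683768, -0.64316664],
       [ 0.21928886,  0.60465444, -0.76570582]]), 't': array([-0.48202457,  0.24927174,  1.29328269])}
top {'fx': 463.85344018954123, 'fy': 463.85344018954123, 'cx': 320.13188886637903, 'cy': 198.29563588737432, 'R': array([[-0.01978601, -0.99979957,  0.00305647],
       [-0.97854848,  0.01873826, -0.20516276],
       [ 0.20506436, -0.00705025, -0.9787231 ]]), 't': array([-0.00936393,  0.54663553,  1.27777383])}
{'clock': 0.1, 'joint_pos': array([-1.191582  ,  0.33283852, -0.06469866,  1.46088081,  0.02159124,
        1.34987765, -0.08849991]), 'joint_velocities': array([-4.39858322e-04,  4.23502354e-04, -6.58620882e-04, -2.30684154e-03,
       -8.38236289e-04, -5.03406226e-06,  8.54326111e-04]), 'tau': array([ 1.36638773e-03, -6.26746416e+01,  4.92427906e-02, -3.92428172e+01,
        1.63698482e-02,  7.02844191e-03,  3.30821467e-05]), 'position': array([0.24430481, 0.57492404, 0.24456562]), 'ee_rot': array([ 1.99550145e-01,  9.79887397e-01, -6.46046077e-04, -1.05837746e-04]), 'ft_force': array([-0.92369424,  0.0566427 ,  0.11190631]), 'torque': array([-0.00548199, -0.0192622 ,  0.01510403]), 'grasp_force': 0.0, 'grip_width': 0.9998301296963242}
0.014
```

View pics/top0.png

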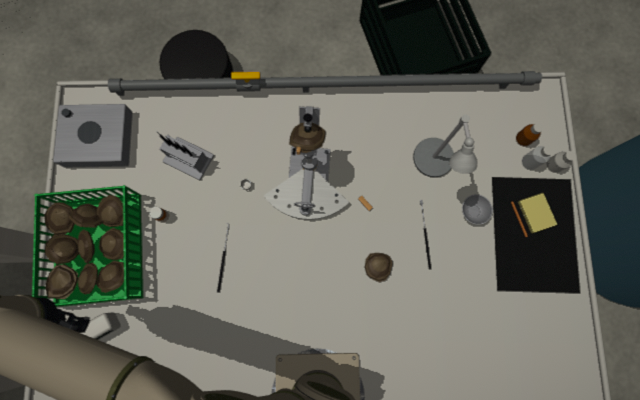

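View pics/side0.png

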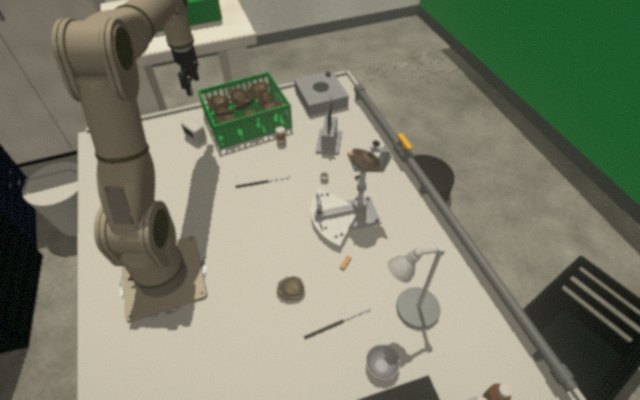

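The top view shows the stand at about (308,165), with its lever pointing at the robot, down to about (307,210). The lamp base is at (434,157), on world -y, so the swing is positive. I'll zoom in on the stand.

```bash
python3 - <<'E'
import cv2,numpy as np
a=cv2.imread("pics/top0.png")[95:235,245:375]; b=cv2.imread("pics/side0.png")[135:255,295:395]
a=cv2.resize(a,None,fx=3.9,fy=4,interpolation=cv2.INTER_CUBIC)
a=cv2.resize(cv2.imread("pics/top0.png")[100:230,255:355],(400,520),interpolation=cv2.INTER_CUBIC)
b=cv2.resize(cv2.imread("pics/side0.png")[130:260,295:395],(400,520),interpolation=cv2.INTER_CUBIC)
cv2.imwrite("pics/crop1.png",np.hstack([a,b]))
E
```

```text
(no output)
```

View pics/crop1.png

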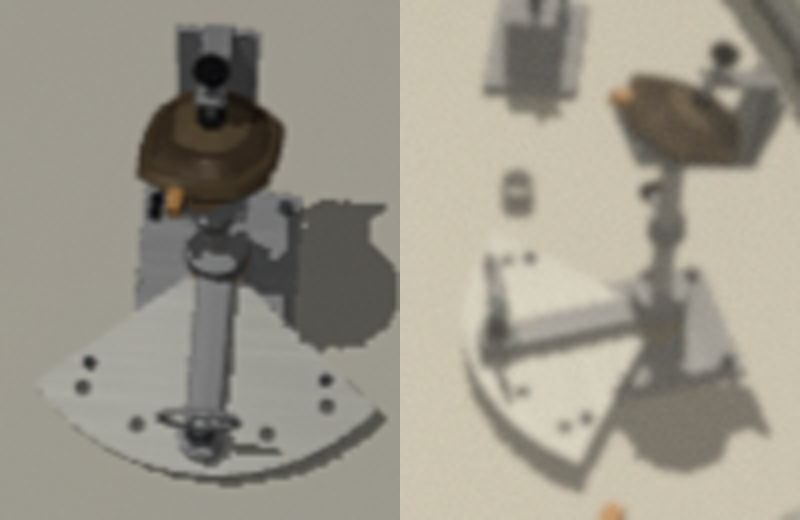

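```bash
cat > h.py <<'E'
import numpy as np
from workcell import viewer
def proj(m,P):
    c=np.atleast_2d(P)@m["R"].T+m["t"]; return np.c_[m["fx"]*c[:,0]/c[:,2]+m["cx"],m["fy"]*c[:,1]/c[:,2]+m["cy"]]
def stand(p,L):
    c,s=np.cos(p[2]),np.sin(p[2]); L=np.atleast_2d(L); return np.c_[p[0]+c*L[:,0]-s*L[:,1],p[1]+s*L[:,0]+c*L[:,1],L[:,2]]
def hole(k,z=.03): a=np.radians(20*k); return [-.14*np.cos(a),-.14*np.sin(a),z]
E
python3 - <<'E'
from h import *
from scipy.optimize import least_squares
T=viewer.camera_model("top");S=viewer.camera_model("side")
pt=np.array([[83,387],[137,424],[266,433],[326,406]])/4+[254.6,99.6]
ps=np.array([[522,391],[565,427]])/4+[294.6-100,129.6]
H=[hole(k) for k in(-2,-1,1,2)]; Hs=[hole(1),hole(2)]
ft=lambda p:(proj(T,stand(p,H))-pt).ravel()
fs=lambda p:(proj(S,stand(p,Hs))-ps).ravel()
r=least_squares(ft,[.65,0,0]);print(r.x,ft(r.x),fs(r.x))
r2=least_squares(lambda p:np.r_[ft(p),fs(p)],[.65,0,0]);print(r2.x,r2.fun)
p=r2.x
for n,m,o,k in(("top",T,[254.6,99.6],0),("side",S,[294.6,129.6],400)):
    print(n,(proj(m,stand(p,[[-.14,0,.108],[-.14,0,.138],[-.14,0,.072],[-.14,.03,.108],[-.14,-.03,.108],[0,0,.21],hole(-1),hole(-2)]))-o)*4+[k,0])
print("ring",stand(p,[[-.14,0,.108],hole(1,.108)]))
# lamp base
m=T;d=m["R"].T@np.array([(434-m["cx"])/m["fx"],(157-m["cy"])/m["fy"],1]);C=-m["R"].T@m["t"];print("lamp",C-d*C[2]/d[2])
E
```

```text
[ 0.65838825  0.01183111 -0.0971175 ] [-0.20092662 -0.02101896 -0.17584337 -0.07337522  0.21172708  0.18097459
  0.1645483  -0.09539166] [-0.04536257  0.10921764 -0.02067936 -0.13137069]
[ 0.65841479  0.01179723 -0.09722069] [-0.1928309  -0.03343731 -0.16878128 -0.08450815  0.21837067  0.17313217
  0.17186624 -0.10167065 -0.036605    0.11186659 -0.01280745 -0.12771455]
top [[197.26921213 419.4752928 ]
 [195.88069717 410.91240493]
 [198.85349269 429.24545533]
 [153.8897856  416.14496319]
 [240.67488759 422.80763759]
 [210.57034631 178.80767174]
 [136.32487487 423.66196741]
 [ 82.22867639 386.86625077]]
side [[496.16880797 288.94311113]
 [495.85181451 264.73047281]
 [496.53514081 316.92439645]
 [486.77782814 261.0414339 ]
 [505.8255438  317.63437987]
 [672.8497096  167.59134782]
 [492.31771373 302.60061478]
 [507.27550252 260.26397045]]
ring [[ 0.5190759   0.02538669  0.108     ]
 [ 0.52283119 -0.02308956  0.108     ]]
lamp [ 0.68069335 -0.3714872   0.        ]
```

```bash
cat >> h.py <<'E'
from scipy.spatial.transform import Rotation as R
from workcell import status
ST=np.array([.6584,.0118,-.0972]); 
def pose(ang,tilt,depth,dz=0,dl=0):
    """TCP pose: lever angle ang, tool tilt deg from vertical, TCP depth past ring centre along tool axis"""
    h=ST[2]+ang; t=np.radians(tilt); f=np.array([np.cos(h),np.sin(h),0]); y=np.array([-np.sin(h),np.cos(h),0])
    z=f*np.sin(t)-np.array([0,0,np.cos(t)]); M=np.c_[np.cross(y,z),y,z]
    c=np.array([ST[0],ST[1],0])-.14*f+[0,0,.108+dz]
    return c+depth*z+dl*y, R.from_matrix(M)
def row(P,Q,o=None):
    o=o or status.get_obs(); r=R.from_quat(o["ee_rot"])
    return np.round(np.r_[np.degrees((r.inv()*Q).as_rotvec()),r.inv().apply(P-o["position"])],4)
E
python3 - <<'E'
from h import *
np.set_printoptions(suppress=True)
P,Q=pose(0,45,-.10);print(P,row(P,Q),row(np.array([.35,.2,.27]),Q))
E
```

```text
[0.44868392 0.03224884 0.17871068] [ -6.9233 -44.6528 -16.5138  -0.4003  -0.4194   0.0664] [ -6.9233 -44.6528 -16.5138  -0.2439  -0.3038  -0.025 ]
```

play_rows:
  plan: [-3.5,-22,-8,-0.12,-0.15,-0.03,0,-3.5,-22,-8,-0.12,-0.15,-0.03,0,-3.5,-22,-8,-0.12,-0.15,-0.03,0,-3.5,-22,-8,-0.12,-0.15,-0.03,0,-6.9,-44.65,-16.5,-0.244,-0.304,-0.025,0,-6.9,-44.65,-16.5,-0.244,-0.304,-0.025,0,-6.9,-44.65,-16.5,-0.244,-0.304,-0.025,0,-6.9,-44.65,-16.5,-0.244,-0.304,-0.025,0,-6.9,-44.65,-16.5,-0.4,-0.42,0.066,0,-6.9,-44.65,-16.5,-0.4,-0.42,0.066,0,-6.9,-44.65,-16.5,-0.4,-0.42,0.066,0,-6.9,-44.65,-16.5,-0.4,-0.42,0.066,0,-6.9,-44.65,-16.5,-0.4,-0.42,0.066,0,-6.9,-44.65,-16.5,-0.4,-0.42,0.066,0,-6.9,-44.65,-16.5,-0.4,-0.42,0.066,0]
  squeeze: 20

```text
clock: 1.98
position: [0.4511, 0.096, 0.2121]
ee_rot: [0.043, 0.931, -0.018, 0.361]
ft_force: [-1.1, 1.1, -0.4]
grip_width: 0.001
grasp_force: 0.0
```

```bash
python3 - <<'E'
from h import *
import cv2
np.set_printoptions(suppress=True)
P,Q=pose(0,45,-.10);o=status.get_obs();print(o["clock"],o["grip_width"],row(P,Q),o["ft_force"],np.round(o["joint_pos"],2))
m=viewer.camera_model("wrist")
im=viewer.camera("wrist")
# overlay: predicted ring circle, tip point
a=np.linspace(0,2*np.pi,24);ring=stand(ST,np.c_[-.14+0*a,.0275*np.cos(a),.108+.0275*np.sin(a)])
im=im[:,:,::-1].copy()
cv2.imwrite("pics/wr.png",im)
for q in proj(m,ring): cv2.circle(im,tuple(int(v) for v in np.round(q)),1,(0,0,255),-1)
tip=o["position"]+R.from_quat(o["ee_rot"]).apply([0,0,.014]);q=proj(m,tip)[0];print(q);cv2.circle(im,tuple(int(v) for v in q),3,(0,255,0),-1)
s=cv2.resize(viewer.camera("side")[130:260,265:395,::-1],(400,400),interpolation=cv2.INTER_CUBIC)
cv2.imwrite("pics/w1.png",np.hstack([cv2.resize(im,(400,250)),np.zeros((250,0,3),np.uint8)]) if 0 else im)
cv2.imwrite("pics/s1.png",s)
E
```

```text
1.975 0.0010672397931961776 [ 0.0287 -2.5609  0.3129  0.0201 -0.0636  0.0272] [-1.06058452  1.11550287 -0.42038673] [ 0.28 -0.5  -0.72  2.41  0.13  0.47  0.89]
[317.93924824 260.57518395]
```

View pics/w1.png

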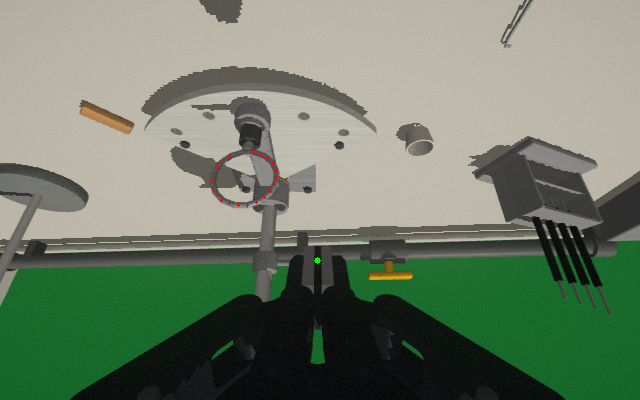

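The overlay lands on the ring, around (243,178). The camera is mounted upside-down, and the shut fingers are at (318,260). The arm is folded against the limits of j2 and j4, so I'll use a closer stand-off.

```bash
python3 - <<'E'
from h import *
np.set_printoptions(suppress=True)
for t,d in((45,-.05),(40,-.05),(45,.006)): print(t,d,row(*pose(0,t,d)))
E
```

```text
45 -0.05 [-0.3755 -2.6717 -0.0552  0.0172 -0.0588  0.0766]
40 -0.05 [-0.3727  2.3283 -0.0715  0.0128 -0.0588  0.0766]
45 0.006 [-0.3755 -2.6717 -0.0552  0.0145 -0.0584  0.1325]
```

play_rows:
  plan: [0,-1,0,0.01,-0.03,0.03,0,0,-1,0,0.015,-0.055,0.04,0,-0.4,-2.7,0,0.017,-0.059,0.06,0,-0.4,-2.7,0,0.017,-0.059,0.077,0,-0.4,-2.7,0,0.017,-0.059,0.077,0,-0.4,-2.7,0,0.017,-0.059,0.077,0,-0.4,-2.7,0,0.017,-0.059,0.077,0,-0.4,-2.7,0,0.017,-0.059,0.077,0]

```text
clock: 3.08
position: [0.5081, 0.04, 0.1542]
ee_rot: [0.041, 0.927, -0.018, 0.373]
ft_force: [-0.5, -1.2, 0.5]
grip_width: -0.001
grasp_force: 0.0
```

```bash
python3 - <<'E'
from h import *
np.set_printoptions(suppress=True)
o=status.get_obs();print(o["clock"],o["ft_force"],np.round(o["joint_pos"],2))
for t,d in((45,-.05),(45,.006)): print(t,d,row(*pose(0,t,d)))
E
```

```text
3.075 [-0.48338143 -1.2040805   0.45716553] [ 1.1  -0.5  -1.24  2.42 -1.01  0.25  2.11]
45 -0.05 [ 0.129  -1.1087  0.395   0.0242 -0.0133 -0.0082]
45 0.006 [ 0.129  -1.1087  0.395   0.0231 -0.0134  0.0478]
```

The arm is against its limits (j2, j4) and drifting through its null space. I'll fit a quick kinematic model to find out which poses are really reachable.

```bash
cat > kin.py <<'E'
import numpy as np, itertools
from scipy.spatial.transform import Rotation as R
from scipy.optimize import least_squares
LO=np.array([-2.6,-.5,-1.47,.16,-1.27,.06,-2.6]);HI=np.array([2.6,2.12,1.34,2.42,4.41,2.06,2.6])
D=[([-1.1916,.33284,-.0647,1.46088,.02159,1.34988,-.0885],[.24430,.57492,.24457],[.19955,.979887,-.000646,-.0001]),
   ([.28,-.5,-.72,2.41,.13,.47,.89],[.4511,.096,.2121],[.043,.931,-.018,.361]),
   ([1.1,-.5,-1.24,2.42,-1.01,.25,2.11],[.5081,.04,.1542],[.041,.927,-.018,.373])]
def fk(q,p,s):
    T=R.identity();x=np.zeros(3)
    for i in range(7):
        if i in(0,2,4,6): T=T*R.from_euler('z',s[i]*q[i]+(p[4] if i==6 else 0)); x=x+T.apply([0,0,p[i//2]])
        else: T=T*R.from_euler('y',s[i]*q[i])
    return x,T
E
python3 - <<'E'
from kin import *
best=[]
for s in itertools.product([-1,1],repeat=4):
    S=[s[0],1,s[1],1,s[2],1,s[3]]
    def f(p):
        e=[]
        for q,x,r in D:
            X,T=fk(q,p,S); e+=list(X-x)+list(.3*(T.inv()*R.from_quat(r)).as_rotvec())
        return e
    for g in(0,np.pi,np.pi/2):
        r=least_squares(f,[.33,.4,.4,.25,g]); best.append((r.cost,S,r.x))
best.sort(key=lambda b:b[0])
for b in best[:3]:print(b)
E
```

```text
(np.float64(0.002071704591482368), [-1, 1, -1, 1, -1, 1, -1], array([0.28628656, 0.39395189, 0.48998382, 0.29672631, 1.56829383]))
(np.float64(0.0020717045914823685), [-1, 1, -1, 1, -1, 1, -1], array([0.28628656, 0.39395189, 0.48998382, 0.29672631, 1.56829383]))
(np.float64(0.00207170459148242), [-1, 1, -1, 1, -1, 1, -1], array([0.28628656, 0.39395189, 0.48998382, 0.29672631, 1.56829385]))
```

```bash
cat >> kin.py <<'E'
S=[-1,1,-1,1,-1,1,-1]
def fk(q,p,s=S):
    T=R.identity();x=np.zeros(3)
    for i in range(7):
        if i in(0,2,4,6):
            T=T*R.from_euler('z',s[i]*q[i]+(p[4] if i==6 else 0)); x=x+T.apply([p[5+i//2],p[9+i//2],p[i//2]])
        else: T=T*R.from_euler('y',s[i]*q[i])
    return x,T
def fres(p,w=1e-2):
    e=[]
    for q,x,r in D:
        X,T=fk(q,p); e+=list(X-x)+list(.3*(T.inv()*R.from_quat(r)).as_rotvec())
    return e+list(w*np.array(p[5:]))
E
python3 - <<'E'
from kin import *
np.set_printoptions(suppress=True,precision=4)
r=least_squares(fres,[.29,.39,.49,.3,1.57]+[0]*8);print(r.cost,r.x);print(r.fun[:18].reshape(3,6))
np.save("p.npy",r.x);p=r.x
from h import pose
rng=np.random.default_rng(0)
for name,a in {"stag45":(0,45,-.05),"in45":(0,45,.006),"in45up":(0,45,.006,.013),"sw45":(.349,45,.006,.013),"in40":(0,40,.006),"in35":(0,35,.006),"stag40":(0,40,-.05),"sw40":(.349,40,.006,.01),"far45":(0,45,-.1)}.items():
    P,Q=pose(*a);sol=[]
    for k in range(40):
        q0=np.clip(rng.normal([-.05,.2,0,1.6,0,1,0],[.6,.6,.6,.5,1,.5,.8]),LO+.02,HI-.02)
        def f(q):
            X,T=fk(q,p);return np.r_[X-P,.3*(T.inv()*Q).as_rotvec(),.002*(q[2]),.002*np.array(q[4])]
        g=least_squares(f,q0,bounds=(LO+.03,HI-.03));sol.append((np.abs(g.fun[:6]).max(),g.x))
    sol=[s for s in sol if s[0]<.003] or [min(sol,key=lambda s:s[0])]
    b=min(sol,key=lambda s:abs(s[1][2])+abs(s[1][4]));print(name,len(sol),b[0],b[1])
E
```

```text
7.91861596211821e-06 [ 0.241   0.4643  0.4917  0.3274  1.5683  0.0076 -0.0095  0.0021 -0.0104
 -0.0188 -0.0226  0.0066 -0.0043]
[[-0.      0.     -0.     -0.     -0.      0.0008]
 [ 0.      0.      0.      0.0011  0.0026 -0.0015]
 [-0.      0.     -0.     -0.0012 -0.0018  0.0007]]Traceback (most recent call last):
  File "<stdin>", line 13, in <module>
    return func(*args, **kwargs)
    raise ValueError("Initial guess is outside of provided bounds")
ValueError: Initial guess is outside of provided bounds
```

```bash
python3 - <<'E'
from kin import *
np.set_printoptions(suppress=True,precision=3)
p=np.load("p.npy")
from h import pose
rng=np.random.default_rng(0)
for name,a in {"stag45":(0,45,-.05),"in45":(0,45,.006),"in45up":(0,45,.006,.013),"sw45":(.349,45,.006,.013),"in40":(0,40,.006),"in35":(0,35,.006),"stag40":(0,40,-.05),"sw40":(.349,40,.006,.01),"far45":(0,45,-.1)}.items():
    P,Q=pose(*a);sol=[]
    for k in range(30):
        q0=np.clip(rng.normal([-.05,.2,0,1.6,0,1,0],[.6,.6,.6,.5,1.5,.5,.8]),LO+.05,HI-.05)
        def f(q):
            X,T=fk(q,p);return np.r_[X-P,.3*(T.inv()*Q).as_rotvec(),.002*(q[2]),.002*np.array(q[4])]
        g=least_squares(f,q0,bounds=(LO+.03,HI-.03));sol.append((np.abs(g.fun[:6]).max(),g.x))
    sol=[s for s in sol if s[0]<.003] or [min(sol,key=lambda s:s[0])]
    b=min(sol,key=lambda s:abs(s[1][2])+abs(s[1][4]));print(name,len(sol),round(b[0],4),b[1]);b=max(sol,key=lambda s:s[1][4]);print('      ',b[1])
E
```

```text
stag45 1 0.0202 [ 0.85  -0.313 -1.089  2.39   0.098  0.24   1.054]
       [ 0.85  -0.313 -1.089  2.39   0.098  0.24   1.054]
in45 1 0.0091 [ 1.129  0.044 -1.44   2.39   1.488  0.318 -0.192]
       [ 1.129  0.044 -1.44   2.39   1.488  0.318 -0.192]
in45up 1 0.0068 [ 1.198 -0.139 -1.44   2.39   1.184  0.144  0.045]
       [ 1.198 -0.139 -1.44   2.39   1.184  0.144  0.045]
sw45 1 0.0156 [ 1.523  0.243 -1.44   2.351 -0.594  0.09   2.57 ]
       [ 1.523  0.243 -1.44   2.351 -0.594  0.09   2.57 ]
in40 28 0.0003 [ 0.672 -0.032 -0.951  2.39   1.101  0.244  0.169]
       [ 0.672 -0.032 -0.951  2.39   1.101  0.244  0.169]
in35 28 0.0 [-0.191 -0.052 -0.07   2.371  0.699  0.313  0.594]
       [-0.191 -0.052 -0.07   2.371  0.699  0.313  0.594]
stag40 1 0.0081 [ 0.871 -0.346 -1.048  2.39  -0.259  0.293  1.44 ]
       [ 0.871 -0.346 -1.048  2.39  -0.259  0.293  1.44 ]
sw40 1 0.006 [-1.263 -0.47   1.284  2.39   0.725  0.299  1.33 ]
       [-1.263 -0.47   1.284  2.39   0.725  0.299  1.33 ]
far45 1 0.0276 [ 0.616 -0.47  -0.841  2.39  -0.154  0.431  1.285]
       [ 0.616 -0.47  -0.841  2.39  -0.154  0.431  1.285]
```

```bash
cat >> h.py <<'E'
def hook(ang,tilt,head,dz=0,s=.012,back=0,top=.021,dl=0):
    """front face touches ring's upper arc (dz=lift above contact, back=withdrawal along tool axis); head=world heading rad"""
    h=ST[2]+ang; t=np.radians(tilt); F=np.array([np.cos(h),np.sin(h),0]); f=np.array([np.cos(head),np.sin(head),0]); y=np.array([-f[1],f[0],0])
    z=f*np.sin(t)-np.array([0,0,np.cos(t)]); x=np.cross(y,z)
    C=np.array([ST[0],ST[1],0])-.14*F+[0,0,.108+top+dz]
    return C+(s/np.sin(t)-.014-back)*z+.011*x+dl*y, R.from_matrix(np.c_[x,y,z])
E
cat > scan.py <<'E'
from kin import *
from h import hook
p=np.load("p.npy");rng=np.random.default_rng(0)
def ik(P,Q,n=6,seed=None):
    best=(9,None)
    for k in range(n):
        q0=seed if (seed is not None and k==0) else np.clip(rng.normal([0,0,0,2,.3,.6,.5],[.5,.3,.5,.3,.8,.3,.6]),LO+.06,HI-.06)
        g=least_squares(lambda q:np.r_[(fk(q,p)[0]-P),.3*(fk(q,p)[1].inv()*Q).as_rotvec(),.001*q[2]],q0,bounds=(LO+.04,HI-.04),max_nfev=60)
        e=np.abs(g.fun[:6]).max()
        if e<best[0]: best=(e,g.x)
        if e<.0015: break
    return best
E
python3 - <<'E'
from scan import *
for t in(35,40,45):
  for hd in(-40,-25,-10,5,20,35):
    H=np.radians(hd)
    print(t,hd,[round(1e3*ik(*a)[0],1) for a in(hook(0,t,H,-.006,back=.04),hook(0,t,H,.015),hook(.349,t,H,.015))])
E
```

```text
35 -40 [np.float64(0.0), np.float64(0.0), np.float64(0.0)]
35 -25 [np.float64(0.0), np.float64(0.0), np.float64(0.0)]
35 -10 [np.float64(0.0), np.float64(0.0), np.float64(0.0)]
35 5 [np.float64(0.1), np.float64(0.0), np.float64(0.0)]
35 20 [np.float64(0.0), np.float64(0.0), np.float64(0.0)]
35 35 [np.float64(0.0), np.float64(0.0), np.float64(5.0)]
40 -40 [np.float64(0.0), np.float64(0.0), np.float64(0.0)]
40 -25 [np.float64(0.0), np.float64(0.0), np.float64(0.0)]
40 -10 [np.float64(5.8), np.float64(0.0), np.float64(0.1)]
40 5 [np.float64(15.5), np.float64(5.8), np.float64(4.8)]
40 20 [np.float64(17.4), np.float64(11.9), np.float64(4.0)]
40 35 [np.float64(0.6), np.float64(0.0), np.float64(6.6)]
45 -40 [np.float64(0.0), np.float64(0.0), np.float64(0.0)]
45 -25 [np.float64(0.0), np.float64(0.0), np.float64(0.0)]
45 -10 [np.float64(17.2), np.float64(7.6), np.float64(11.4)]
45 5 [np.float64(31.7), np.float64(20.1), np.float64(21.0)]
45 20 [np.float64(29.5), np.float64(20.7), np.float64(13.9)]
45 35 [np.float64(18.4), np.float64(11.0), np.float64(18.4)]
```

```bash
python3 - <<'E'
from scan import *
np.set_printoptions(suppress=True,precision=2)
for t,h0,h1 in((36,-15,0),(38,-15,0),(38,-20,-10),(40,-25,-15)):
    print(t,h0,h1)
    q=np.array([-.2,0,-.07,2.2,.5,.5,.6]);
    for a in[(0,h0,-.006,.04),(0,h0,-.006,0),(0,h0,.015,0),(.17,(h0+h1)/2,.015,0),(.349,h1,.015,0),(.349,h1,-.006,0),(.349,h1,-.006,.05)]:
        e,q=ik(*hook(a[0],t,np.radians(a[1]),a[2],back=a[3]),n=8,seed=np.clip(q,LO+.05,HI-.05));print(round(e*1e3,1),q)
E
```

```text
36 -15 0
0.0 [-0.41 -0.18 -0.    2.38  0.76  0.56  0.32]
0.0 [-0.37 -0.06  0.    2.37  0.88  0.47  0.21]
0.0 [-0.37 -0.11 -0.    2.35  0.8   0.51  0.31]
0.0 [-0.19 -0.14 -0.03  2.38  0.59  0.36  0.72]
0.0 [ 0.1  -0.14 -0.14  2.38  0.04  0.27  1.48]
0.0 [ 0.6  -0.08 -0.63  2.38 -0.1   0.2   1.61]
2.2 [ 1.27 -0.46 -1.12  2.38 -1.03  0.53  2.44]
38 -15 0
0.0 [ 0.19 -0.18 -0.58  2.38  0.69  0.47  0.34]
0.0 [-0.15 -0.06 -0.24  2.38  0.98  0.45  0.1 ]
0.0 [-0.39 -0.11 -0.    2.37  0.89  0.5   0.2 ]
0.0 [ 0.42 -0.14 -0.62  2.38  0.49  0.28  0.79]
0.1 [ 0.89 -0.16 -0.89  2.38 -0.49  0.22  1.98]
1.8 [ 1.34 -0.15 -1.32  2.38 -0.77  0.19  2.26]
8.6 [ 1.28 -0.46 -1.12  2.38 -1.06  0.52  2.46]
38 -20 -10
0.0 [-0.48 -0.16 -0.    2.38  0.88  0.63  0.08]
0.0 [-0.43 -0.04  0.    2.37  1.    0.54 -0.03]
0.0 [-0.43 -0.09 -0.    2.35  0.92  0.57  0.07]
0.0 [-0.23 -0.12 -0.09  2.38  0.85  0.45  0.29]
0.0 [ 0.24 -0.13 -0.4   2.38  0.58  0.3   0.71]
0.0 [ 0.66 -0.08 -0.82  2.38  0.7   0.24  0.58]
5.2 [ 1.08 -0.42 -1.09  2.38 -0.58  0.37  1.77]
40 -25 -15
0.0 [-0.55 -0.12 -0.    2.37  0.96  0.71 -0.12]
0.0 [-0.49 -0.01  0.    2.36  1.08  0.62 -0.21]
0.0 [-0.49 -0.06 -0.    2.34  1.    0.65 -0.12]
0.0 [-0.27 -0.1  -0.11  2.38  0.99  0.53  0.04]
0.0 [ 0.4  -0.12 -0.62  2.38  0.83  0.34  0.34]
0.1 [ 0.83 -0.07 -1.05  2.38  1.01  0.31  0.16]
5.9 [ 0.95 -0.37 -1.08  2.38 -0.07  0.32  1.15]
```

```bash
python3 - <<'E'
from h import *
np.set_printoptions(suppress=True)
for t in(45,10): 
  _,Q=hook(0,t,np.radians(-18)); print(row(np.array([.46,.09,.27]),Q))
E
```

```text
[ 8.8341 -1.0841  9.2692 -0.0426  0.0451 -0.1199]
[ 5.7207 33.7685 11.6655 -0.0426  0.0451 -0.1199]
```

play_rows:
  plan: [0,0,0,0,0.01,-0.05,0,1,8,3,-0.02,0.03,-0.1,0,3,18,6,-0.043,0.045,-0.12,0,5.7,33.8,11.7,-0.043,0.045,-0.12,0,5.7,33.8,11.7,-0.043,0.045,-0.12,0,5.7,33.8,11.7,-0.043,0.045,-0.12,0,5.7,33.8,11.7,-0.043,0.045,-0.12,0,5.7,33.8,11.7,-0.043,0.045,-0.12,0,5.7,33.8,11.7,-0.043,0.045,-0.12,0]

```text
clock: 4.2
position: [0.4598, 0.0888, 0.2696]
ee_rot: [0.157, 0.984, -0.014, 0.086]
ft_force: [-0.2, 0.7, -0.2]
grip_width: -0.001
grasp_force: 0.0
```

```bash
python3 - <<'E'
from h import *
np.set_printoptions(suppress=True)
o=status.get_obs();print(o["clock"],repr(np.round(o["joint_pos"],4)),o["position"],repr(np.round(o["ee_rot"],4)))
for a in((-.006,.06),(-.006,.03)): print(hook(0,36,np.radians(-18),a[0],back=a[1])[0],row(*hook(0,36,np.radians(-18),a[0],back=a[1])))
E
```

```text
4.2 array([ 0.8757, -0.1877, -1.0891,  1.8864, -0.0818,  1.1927,  1.0605]) [0.4598437  0.08880358 0.26962254] array([ 0.1568,  0.9838, -0.0145,  0.0863])
[0.48064262 0.03786942 0.15988504] [ -0.1199 -25.9596  -0.0754  -0.0159  -0.0418   0.1143]
[0.49741313 0.03242035 0.13561453] [ -0.1199 -25.9596  -0.0754  -0.029   -0.0417   0.1413]
```

play_rows:
  plan: [0,-9,0,0,-0.03,0.05,0,0,-18,0,-0.008,-0.042,0.09,0,0,-26,0,-0.016,-0.042,0.105,0,0,-26,0,-0.016,-0.042,0.114,0,0,-26,0,-0.016,-0.042,0.114,0,0,-26,0,-0.016,-0.042,0.114,0,0,-26,0,-0.016,-0.042,0.114,0]

```text
clock: 5.08
position: [0.4814, 0.0378, 0.161]
ee_rot: [0.15, 0.939, -0.049, 0.305]
ft_force: [-0.1, 0.4, 0.2]
grip_width: -0.005
grasp_force: 0.0
```

```bash
python3 - <<'E'
from h import *
import cv2
np.set_printoptions(suppress=True)
o=status.get_obs();print(o["clock"],repr(np.round(o["joint_pos"],4)),repr(np.round(o["position"],4)),repr(np.round(o["ee_rot"],4)))
for b in(.06,.03,0): print(b,row(*hook(0,36,np.radians(-18),-.006,back=b)))
m=viewer.camera_model("side");im=viewer.camera("side")[:,:,::-1].copy()
a=np.linspace(0,2*np.pi,24);r=R.from_quat(o["ee_rot"])
x0,y0,k=285,120,4
c=cv2.resize(im[y0:y0+125,x0:x0+125],None,fx=k,fy=k,interpolation=cv2.INTER_CUBIC)
pts=np.vstack([o["position"]+r.apply([[dx,dy,.014] for dx in(-.011,.011) for dy in(-.0145,.0145)]),stand(ST,np.c_[-.14+0*a,.0275*np.cos(a),.108+.0275*np.sin(a)])])
for i,q in enumerate((proj(m,pts)-[x0-.4,y0-.4])*k): cv2.circle(c,tuple(int(v) for v in q),2,(0,255,0) if i<4 else (0,0,255),-1)
cv2.imwrite("pics/s2.png",c)
E
```

```text
5.075 array([ 0.9328, -0.4322, -1.1723,  2.3273, -0.097 ,  0.4573,  1.0155]) array([0.4814, 0.0378, 0.161 ]) array([ 0.1502,  0.9391, -0.0485,  0.3053])
0.06 [-0.0672  0.0105 -0.1467  0.0013 -0.0002  0.0005]
0.03 [-0.0672  0.0105 -0.1467  0.0013 -0.0002  0.0305]
0 [-0.0672  0.0105 -0.1467  0.0013 -0.0001  0.0605]
```

View pics/s2.png

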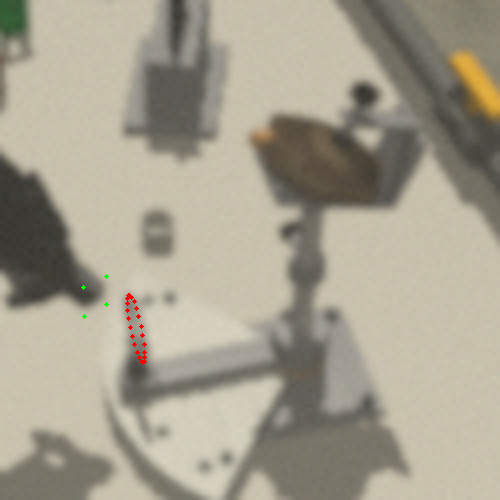

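The tip quad lands on the real fingertip at (95,296), and the ring is at (136,330). j4 now has margin. Inserting.

```bash
python3 - <<'E'
from h import *
np.set_printoptions(suppress=True)
for b,d in((.03,-.008),(0,-.008),(0,0),(0,.005)): print(b,d,row(*hook(0,36,np.radians(-18),d,back=b)))
E
```

```text
0.03 -0.008 [-0.0682 -0.0052 -0.1457  0.0023 -0.0002  0.032 ]
0 -0.008 [-0.0682 -0.0052 -0.1457  0.0023 -0.0001  0.062 ]
0 0 [-0.0682 -0.0052 -0.1457 -0.0024 -0.0001  0.0555]
0 0.005 [-0.0682 -0.0052 -0.1457 -0.0053 -0.0001  0.0515]
```

play_rows:
  plan: [0,0,0,0.0023,0,0.02,0,0,0,0,0.0023,0,0.032,0,0,0,0,0.0023,0,0.041,0,0,0,0,0.0023,0,0.049,0,0,0,0,0.0023,0,0.056,0,0,0,0,0.0023,0,0.062,0,0,0,0,0.0023,0,0.062,0,0,0,0,0.0023,0,0.062,0]

```text
clock: 6.12
position: [0.5138, 0.0277, 0.1082]
ee_rot: [0.15, 0.94, -0.047, 0.304]
ft_force: [-0.7, -0.7, -0.5]
grip_width: 0.001
grasp_force: 0.0
```

```bash
cat > pic.py <<'E'
from h import *
import cv2,sys
np.set_printoptions(suppress=True)
o=status.get_obs();print(o["clock"],np.round(o["joint_pos"],3),np.round(o["position"],4),np.round(o["ft_force"],1))
c=[cv2.resize(viewer.camera(n)[y:y+75,x:x+65,::-1],(390,450),interpolation=cv2.INTER_CUBIC) for n,x,y in(("side",295,165),("top",275,165))]
cv2.imwrite(f"pics/{sys.argv[1]}.png",np.hstack(c))
E
python3 pic.py i1; python3 - <<'E'
from h import *
np.set_printoptions(suppress=True)
for d in(-.008,.005,.015): print(d,row(*hook(0,36,np.radians(-18),d)))
E
```

```text
6.125 [ 1.126  0.023 -1.467  2.311  0.932  0.484  0.15 ] [0.5138 0.0277 0.1082] [-0.7 -0.7 -0.5]
-0.008 [-0.0442 -0.1678 -0.1716 -0.0012 -0.0002 -0.0001]
0.005 [-0.0442 -0.1678 -0.1716 -0.0088 -0.0002 -0.0107]
0.015 [-0.0442 -0.1678 -0.1716 -0.0147 -0.0002 -0.0188]
```

View pics/i1.png

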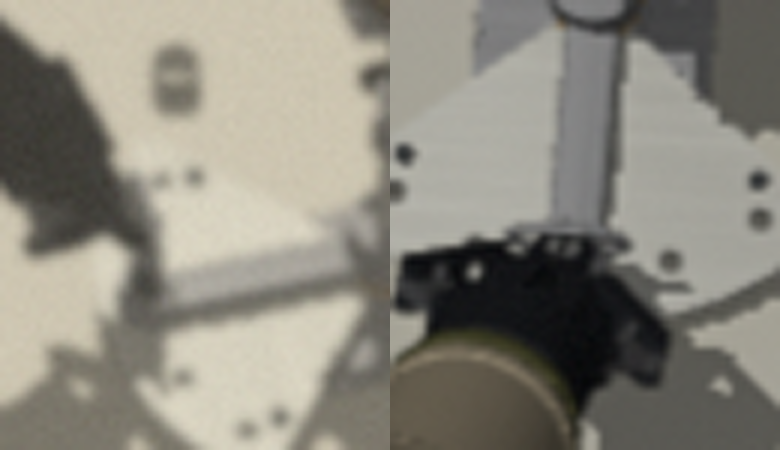

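```bash
python3 - <<'E'
from h import *
m=viewer.camera_model("top");o=status.get_obs();r=R.from_quat(o["ee_rot"])
for v in([0,0,.014],[-.011,0,.014],[-.006,0,.014],[-.011,0,0]): 
    P=o["position"]+r.apply(v);q=proj(m,P)[0];print(v,np.round(P,3),(q-[275,165]+.4)*6+[390,0])
for z in(.08,.138):print((proj(m,stand(ST,[-.14,0,z]))-[275,165]+.4)*6+[390,0])
for b,d in((-.01,-.003),(-.01,.005),(-.01,.012)): print(b,d,row(*hook(0,36,np.radians(-18),d,back=b)))
E
```

```text
[0, 0, 0.014] [0.521 0.025 0.097] [567.61088948 239.24124918]
[-0.011, 0, 0.014] [0.53  0.022 0.104] [572.98847242 218.44100665]
[-0.006, 0, 0.014] [0.526 0.023 0.101] [570.53940699 227.91387863]
[-0.011, 0, 0] [0.522 0.025 0.115] [566.9372554  230.29354704]
[[567.76387446 250.71135681]]
[[563.82171093 226.40152516]]
-0.01 -0.003 [-0.0442 -0.1678 -0.1716 -0.0042 -0.0002  0.0058]
-0.01 0.005 [-0.0442 -0.1678 -0.1716 -0.0089 -0.0002 -0.0007]
-0.01 0.012 [-0.0442 -0.1678 -0.1716 -0.013  -0.0002 -0.0064]
```

The finger tip turns out slimmer than 22 mm, with its visible edge at about y 233 in the top crop. I'll go about 10 mm deeper before lifting.

play_rows:
  plan: [0,0,0,-0.001,0,0.002,0,0,0,0,-0.002,0,0.004,0,0,0,0,-0.003,0,0.006,0,0,0,0,-0.004,0,0.008,0,0,0,0,-0.004,0,0.008,0]

```text
clock: 6.85
position: [0.5205, 0.0243, 0.1038]
ee_rot: [0.15, 0.94, -0.049, 0.304]
ft_force: [-2.3, -0.9, -2.1]
grip_width: 0.004
grasp_force: 0.0
```

```bash
python3 - <<'E'
from h import *
np.set_printoptions(suppress=True)
o=status.get_obs();print(o["clock"],np.round(o["joint_pos"],3),np.round(o["position"],4),np.round(o["ft_force"],1))
for d in(-.005,.003,.01,.018): print(d,row(*hook(0,36,np.radians(-18),d,back=-.012)))
E
```

```text
6.85 [ 1.057  0.11  -1.417  2.301  1.064  0.545  0.059] [0.5205 0.0243 0.1038] [-2.3 -0.9 -2.1]
-0.005 [-0.1335 -0.1437 -0.1243  0.0006  0.0006  0.0011]
0.003 [-0.1335 -0.1437 -0.1243 -0.0041  0.0006 -0.0054]
0.01 [-0.1335 -0.1437 -0.1243 -0.0082  0.0006 -0.0111]
0.018 [-0.1335 -0.1437 -0.1243 -0.0129  0.0006 -0.0176]
```

Light contact (-x, -z), as expected from the upper arc. Now lifting vertically 14 mm.

play_rows:
  plan: [0,0,0,-0.0012,0,-0.0016,0,0,0,0,-0.0024,0,-0.0032,0,0,0,0,-0.0036,0,-0.0048,0,0,0,0,-0.0048,0,-0.0065,0,0,0,0,-0.006,0,-0.0081,0,0,0,0,-0.0072,0,-0.0097,0,0,0,0,-0.0083,0,-0.0113,0,0,0,0,-0.0083,0,-0.0113,0,0,0,0,-0.0083,0,-0.0113,0]

```text
clock: 7.98
position: [0.5211, 0.0242, 0.1185]
ee_rot: [0.15, 0.939, -0.049, 0.305]
ft_force: [-4.9, 0.8, -5.8]
grip_width: 0.008
grasp_force: 3.3
```

```bash
python3 pic.py i2
```

```text
7.975 [ 1.11  -0.009 -1.429  2.29   0.847  0.474  0.238] [0.5211 0.0242 0.1185] [-4.9  0.8 -5.8]
```

View pics/i2.png

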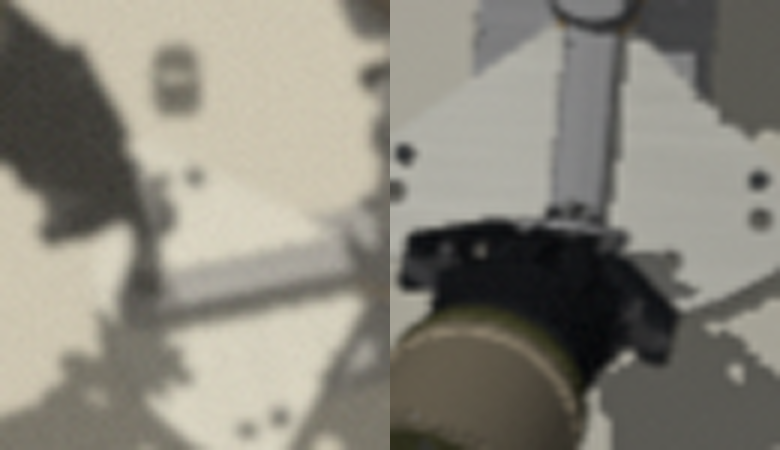

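play_rows:
  plan: [0,0,0,-0.0012,0,-0.0016,0,0,0,0,-0.0024,0,-0.0032,0,0,0,0,-0.0035,0,-0.0049,0,0,0,0,-0.0035,0,-0.0049,0]

```text
clock: 8.57
position: [0.5212, 0.0242, 0.1247]
ee_rot: [0.15, 0.939, -0.049, 0.305]
ft_force: [-5.7, 1.6, -6.7]
grip_width: -0.0
grasp_force: 3.5
```

```bash
python3 - <<'E'
from h import *
import cv2
np.set_printoptions(suppress=True)
F=[];I=[]
for k in range(8): I.append(viewer.camera("side").astype(float));o=status.get_obs();F.append(o["ft_force"])
print(o["clock"],np.mean(F,0),np.std(F,0),np.round(o["position"],4),np.round(o["joint_pos"],2))
im=np.mean(I,0)[:,:,::-1]
x0,y0,k=295,165,8
c=cv2.resize(im[y0:y0+65,x0:x0+65],None,fx=k,fy=k,interpolation=cv2.INTER_CUBIC)
c=np.clip((c-20)*1.3,0,255).astype(np.uint8)
m=viewer.camera_model("side");a=np.linspace(0,2*np.pi,40)
for L,col in((0,(0,0,255)),(.018,(0,255,0))):
    for q in (proj(m,stand(ST,np.c_[-.14+0*a,.0275*np.cos(a),.108+L+.0275*np.sin(a)]))-[x0-.4,y0-.4])*k: cv2.circle(c,tuple(int(v) for v in q),1,col,-1)
cv2.imwrite("pics/i3.png",c)
E
```

```text
8.975 [-5.36791934  0.68357961 -7.00638171] [0.51566553 0.22150829 0.56470242] [0.5211 0.0242 0.1246] [ 1.1  -0.06 -1.4   2.29  0.74  0.45  0.33]
```

View pics/i3.png

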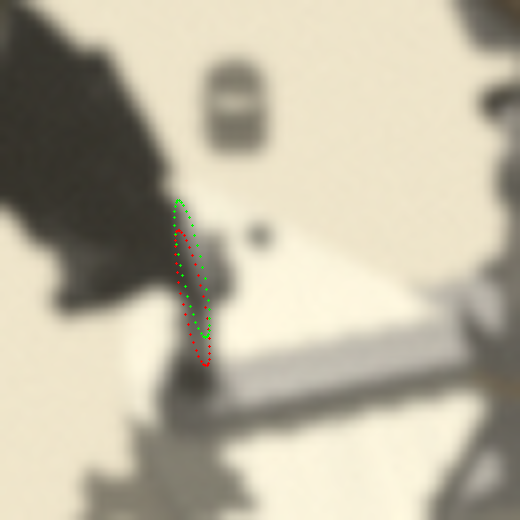

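Fz averages -7.0 N, which means a lift of about 12.5 mm (spring 5 N + 160 N/m). The lever is still at the middle hole. Next I'll compute the swing arc, with 2 mm of extra lift.

```bash
python3 - <<'E'
from h import *
np.set_printoptions(suppress=True,linewidth=150)
o=status.get_obs();r=R.from_quat(o["ee_rot"]);post=np.array([*ST[:2],0]);ring=stand(ST,[-.14,0,.12])[0]
for k in range(1,9):
    A=.349*k/8;B=A*.4
    Rz=R.from_euler('z',A);Rb=R.from_euler('z',B)
    c=post+Rz.apply(ring-post); P=c+Rb.apply(o["position"]-ring)+[0,0,.002]
    w=row(P,Rb*r,o);print(list(np.round(w,4)))
E
```

```text
[np.float64(-0.5869), np.float64(-0.0007), np.float64(-0.8094), np.float64(-0.0024), np.float64(-0.0059), np.float64(-0.0008)]
[np.float64(-1.1738), np.float64(-0.0013), np.float64(-1.6188), np.float64(-0.0038), np.float64(-0.0117), np.float64(0.0003)]
[np.float64(-1.7607), np.float64(-0.002), np.float64(-2.4283), np.float64(-0.0054), np.float64(-0.0174), np.float64(0.0014)]
[np.float64(-2.3476), np.float64(-0.0027), np.float64(-3.2377), np.float64(-0.0072), np.float64(-0.0231), np.float64(0.0027)]
[np.float64(-2.9346), np.float64(-0.0034), np.float64(-4.0471), np.float64(-0.0092), np.float64(-0.0286), np.float64(0.0042)]
[np.float64(-3.5215), np.float64(-0.004), np.float64(-4.8565), np.float64(-0.0114), np.float64(-0.0341), np.float64(0.0058)]
[np.float64(-4.1084), np.float64(-0.0047), np.float64(-5.6659), np.float64(-0.0137), np.float64(-0.0394), np.float64(0.0075)]
[np.float64(-4.6953), np.float64(-0.0054), np.float64(-6.4753), np.float64(-0.0163), np.float64(-0.0445), np.float64(0.0094)]
```

play_rows:
  plan: [0,0,0,-0.0012,0,-0.0016,0,-0.3,0,-0.4,-0.0018,-0.003,-0.0012,0,-0.6,0,-0.8,-0.0024,-0.0059,-0.0008,0,-0.9,0,-1.2,-0.0031,-0.0088,-0.0003,0,-1.2,0,-1.6,-0.0038,-0.0117,0.0003,0,-1.5,0,-2.0,-0.0046,-0.0146,0.0008,0,-1.8,0,-2.4,-0.0054,-0.0174,0.0014,0,-2.05,0,-2.8,-0.0063,-0.0203,0.002,0,-2.35,0,-3.2,-0.0072,-0.0231,0.0027,0,-2.65,0,-3.6,-0.0082,-0.0259,0.0034,0,-2.9,0,-4.05,-0.0092,-0.0286,0.0042,0,-3.2,0,-4.45,-0.0103,-0.0314,0.005,0,-3.5,0,-4.9,-0.0114,-0.0341,0.0058,0,-3.8,0,-5.3,-0.0125,-0.0368,0.0066,0,-4.1,0,-5.7,-0.0137,-0.0394,0.0075,0,-4.4,0,-6.1,-0.015,-0.042,0.0084,0,-4.7,0,-6.5,-0.0163,-0.0445,0.0094,0,-4.7,0,-6.5,-0.0163,-0.0445,0.0094,0,-4.7,0,-6.5,-0.0163,-0.0445,0.0094,0]

```text
clock: 11.35
position: [0.5238, -0.0251, 0.1256]
ee_rot: [0.085, 0.948, -0.029, 0.306]
ft_force: [-8.7, -1.9, -7.6]
grip_width: -0.003
grasp_force: 5.6
```

```bash
python3 pic.py i4; python3 - <<'E'
from h import *
m=viewer.camera_model("top")
for A in(.30,.349,.4):
  F=np.array([np.cos(A),np.sin(A)])
  for rad,z in((.14,.051),(.09,.047)): print(A,rad,(proj(m,stand(ST,[-rad*F[0],-rad*F[1],z]))-[275,165]+.4)*6+[390,0])
F=[]
for k in range(5): viewer.camera("side");F.append(status.get_obs()["ft_force"])
print(np.mean(F,0))
E
```

```text
11.35 [ 0.9   -0.096 -1.005  2.321  0.351  0.29   0.957] [ 0.5238 -0.0251  0.1256] [-8.7 -1.9 -7.6]
0.3 0.14 [[656.67090112 255.91917128]]
0.3 0.09 [[633.93692236 158.55718044]]
0.349 0.14 [[670.53574767 252.49073512]]
0.349 0.09 [[642.7630868  156.39255495]]
0.4 0.14 [[684.75734683 248.22067942]]
0.4 0.09 [[651.8193597 153.6957472]]
[-8.41766564 -2.17375072 -7.37970448]
```

View pics/i4.png

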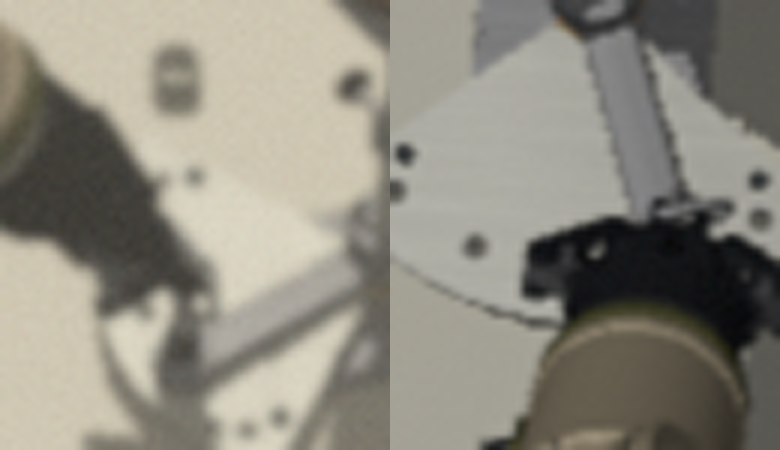

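The lever edges in the top view, (588,45)→(632,210) and (640,45)→(683,190), give an angle of about 0.343, which is over the next hole. Lowering slowly.

play_rows:
  plan: [0,0,0,0.0012,0,0.0016,0,0,0,0,0.0024,0,0.0032,0,0,0,0,0.0036,0,0.0049,0,0,0,0,0.0047,0,0.0065,0,0,0,0,0.0059,0,0.0081,0,0,0,0,0.0071,0,0.0097,0,0,0,0,0.0083,0,0.0114,0,0,0,0,0.0094,0,0.013,0,0,0,0,0.0106,0,0.0146,0,0,0,0,0.0118,0,0.0163,0,0,0,0,0.0124,0,0.017,0,0,0,0,0.0124,0,0.017,0]

```text
clock: 13.2
position: [0.5252, -0.025, 0.106]
ee_rot: [0.084, 0.947, -0.029, 0.307]
ft_force: [-19.9, -1.0, 10.5]
grip_width: 0.005
grasp_force: 4.7
```

```bash
python3 - <<'E'
from h import *
np.set_printoptions(suppress=True)
import cv2
F=[];I=[]
for k in range(8): I.append(viewer.camera("side").astype(float));o=status.get_obs();F.append(o["ft_force"])
print(o["clock"],np.mean(F,0),np.round(o["position"],4),np.round(o["joint_pos"],3))
im=np.mean(I,0)[:,:,::-1]
x0,y0,k=300,165,7
c=np.clip((cv2.resize(im[y0:y0+60,x0:x0+56],None,fx=k,fy=k,interpolation=cv2.INTER_CUBIC)-20)*1.3,0,255).astype(np.uint8)
m=viewer.camera_model("side");a=np.linspace(0,2*np.pi,30);A=.349
for L,col in((0,(0,0,255)),(.009,(0,255,0))):
    l=np.c_[-.14+0*a,.0275*np.cos(a),.108+L+.0275*np.sin(a)]
    for q in (proj(m,stand(ST+[0,0,A],l))-[x0-.4,y0-.4])*k: cv2.circle(c,tuple(int(v) for v in q),1,col,-1)
t=np.mean([viewer.camera("top").astype(float) for _ in range(3)],0)[165:225,275:331,::-1]
t=cv2.resize(t,None,fx=k,fy=k,interpolation=cv2.INTER_CUBIC).astype(np.uint8)
cv2.imwrite("pics/i5.png",np.hstack([c,t]))
E
```

```text
13.6 [-26.94782205  -0.90130877  18.1818183 ] [ 0.5251 -0.0251  0.1062] [ 0.982 -0.023 -1.106  2.334  0.651  0.268  0.68 ]
```

View pics/i5.png

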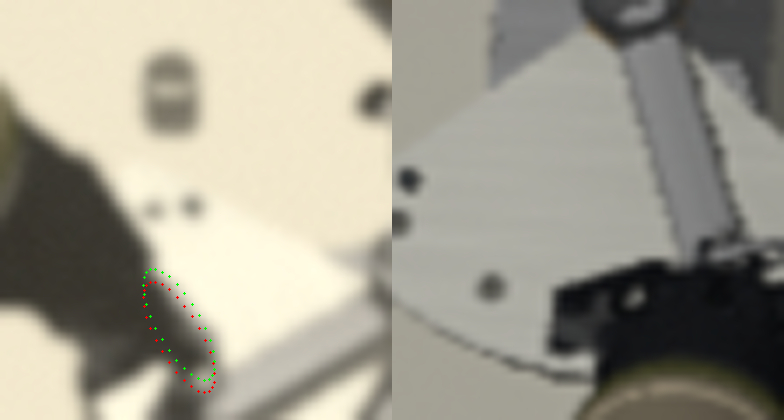

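Force has grown to about 32 N. The finger is pressing on the lower arc, so I'm backing out along the tool axis right away.

play_rows:
  plan: [0,0,0,0,0,-0.004,0,0,0,0,0,-0.006,0,0,0,0,0,-0.006,0]

```text
invalid input
```

```bash
python3 - <<'E'
from h import *
np.set_printoptions(suppress=True)
F=[]
for k in range(5): viewer.camera("side");o=status.get_obs();F.append(o["ft_force"])
print(o["clock"],np.round(F,1),np.round(o["position"],4),np.round(o["joint_pos"],3))
E
```

```text
14.0 [[-28.6  -1.2  18.9]
 [-24.4  -1.7  11. ]
 [-20.7  -1.1   9.7]
 [-20.6  -0.8  10.1]
 [-21.4  -0.6   9.5]] [ 0.5247 -0.0251  0.1057] [ 0.982 -0.023 -1.106  2.334  0.651  0.268  0.68 ]
```

play_rows:
  plan: [0,0,0,0,0,-0.003,0,0,0,0,0,0,-0.006,0,0,0,0,0,0,-0.006,0]

```text
clock: 14.38
position: [0.5223, -0.0237, 0.1113]
ee_rot: [0.084, 0.947, -0.028, 0.308]
ft_force: [-2.7, -1.2, -4.1]
grip_width: 0.002
grasp_force: 2.5
```

```bash
python3 - <<'E'
from h import *
np.set_printoptions(suppress=True)
F=[]
for k in range(5): viewer.camera("side");o=status.get_obs();F.append(o["ft_force"])
print(o["clock"],np.round(F,1),np.round(o["position"],4),np.round(o["joint_pos"],3))
E
```

```text
14.625 [[-3.3 -1.  -4.5]
 [-2.8 -0.8 -4.3]
 [-2.7 -0.1 -3.6]
 [-2.6 -1.9 -3.8]
 [-0.8 -1.  -4.4]] [ 0.5221 -0.0232  0.1107] [ 0.97  -0.056 -1.088  2.338  0.531  0.261  0.786]
```

play_rows:
  plan: [0,0,0,0.001,0,-0.001,0,0,0,0,0.002,0,-0.002,0,0,0,0,0.003,0,-0.003,0,0,0,0,0.004,0,-0.004,0,0,0,0,0.004,0,-0.004,0]

```text
clock: 15.25
position: [0.5165, -0.022, 0.1116]
ee_rot: [0.084, 0.947, -0.027, 0.308]
ft_force: [0.4, 0.6, -1.1]
grip_width: 0.001
grasp_force: 0.0
```

```bash
python3 - <<'E'
from h import *
import cv2
np.set_printoptions(suppress=True)
F=[];I=[]
for k in range(8): I.append(viewer.camera("side").astype(float));o=status.get_obs();F.append(o["ft_force"])
print(o["clock"],np.mean(F,0),np.round(o["position"],4),np.round(o["joint_pos"],3))
im=np.mean(I,0)[:,:,::-1]
x0,y0,k=300,165,7
c=np.clip((cv2.resize(im[y0:y0+60,x0:x0+56],None,fx=k,fy=k,interpolation=cv2.INTER_CUBIC)-20)*1.3,0,255).astype(np.uint8)
t=np.mean([viewer.camera("top").astype(float) for _ in range(3)],0)[165:225,275:331,::-1]
t=cv2.resize(t,None,fx=k,fy=k,interpolation=cv2.INTER_CUBIC).astype(np.uint8)
cv2.imwrite("pics/i6.png",np.hstack([c,t]))
# lever edge lines in top image via rows 172..198
g=cv2.cvtColor(np.mean([viewer.camera("top").astype(np.float32) for _ in range(4)],0).astype(np.float32),cv2.COLOR_RGB2GRAY)
m=viewer.camera_model("top")
def edges(g,A):
    out=[]
    for rad in np.linspace(.06,.11,11):
        q=proj(m,stand(ST+[0,0,A],[[-rad,w,.047] for w in np.linspace(-.025,.025,101)]))
        v=cv2.remap(g,q[None,:,0].astype(np.float32),q[None,:,1].astype(np.float32),cv2.INTER_LINEAR)[0]
        d=np.gradient(cv2.GaussianBlur(v[:,None],(1,9),0)[:,0]); out.append((np.linspace(-25,25,101)[np.argmax(d[5:50])+5],np.linspace(-25,25,101)[np.argmin(d[50:-5])+50], np.linspace(-25,25,101)[np.argmin(d[5:50])+5],np.linspace(-25,25,101)[np.argmax(d[50:-5])+50]))
    return np.median(out,0)
g0=cv2.cvtColor(cv2.imread("pics/top0.png"),cv2.COLOR_BGR2GRAY).astype(np.float32)
print("A0",edges(g0,0));print("now",edges(g,.349),edges(g,.33),edges(g,.37))
E
```

```text
15.65 [0.08102716 0.06622705 0.20609188] [ 0.5164 -0.0221  0.1114] [ 0.946 -0.082 -1.064  2.35   0.458  0.256  0.845]
A0 [-12.    8.  -18.5  12.5]
now [-10.   10.  -15.5  14.5] [-11.5   8.5 -17.5  13. ] [ -8.   11.5 -14.   16.5]
```

All ten views are used, so from here I go by numbers and touch. The image edges put the lever slightly short, at about 0.325, so the pin may be sitting on the hole's edge. I'll re-enter shallowly and nudge laterally with small steps, watching force.

play_rows:
  plan: [0,0,0,-0.001,0,0.0015,0,0,0,0,-0.002,0,0.003,0,0,0,0,-0.002,-0.001,0.003,0,0,0,0,-0.002,-0.002,0.003,0,0,0,0,-0.002,-0.003,0.003,0,0,0,0,-0.002,-0.003,0.003,0]

```text
clock: 16.75
position: [0.5191, -0.0258, 0.1102]
ee_rot: [0.084, 0.947, -0.027, 0.308]
ft_force: [0.1, -0.1, 1.0]
grip_width: -0.005
grasp_force: 0.0
```

```bash
cat > meas.py <<'E'
from h import *
import cv2
np.set_printoptions(suppress=True,precision=3)
m=viewer.camera_model("top");W=np.linspace(-25,25,101)
def edges(g,A):
    out=[]
    for rad in np.linspace(.06,.11,11):
        q=proj(m,stand(ST+[0,0,A],[[-rad,w,.047] for w in W/1e3])).astype(np.float32)
        v=cv2.remap(g,q[None,:,0],q[None,:,1],cv2.INTER_LINEAR)[0]
        d=np.gradient(cv2.GaussianBlur(v[:,None],(1,9),0)[:,0]); out.append((W[np.argmax(d[5:50])+5],W[np.argmin(d[50:-5])+50],W[np.argmin(d[5:50])+5],W[np.argmax(d[50:-5])+50]))
    return np.mean(out,0)
F=[];G=[]
for k in range(4): G.append(viewer.camera("top").astype(np.float32));o=status.get_obs();F.append(o["ft_force"])
print(o["clock"],"F",np.mean(F,0),"pos",o["position"],"edges.349",edges(cv2.cvtColor(np.mean(G,0).astype(np.float32),cv2.COLOR_RGB2GRAY),.349))
E
python3 meas.py
```

```text
16.95 F [ 0.251  0.148 -0.259] pos [ 0.519 -0.026  0.11 ] edges.349 [-10.136  10.    -15.818  14.682]
```

play_rows:
  plan: [0,0,0,0,-0.001,0,0,0,0,0,-0.0005,-0.002,0.0005,0,0,0,0,-0.0005,-0.003,0.0005,0,0,0,0,-0.0005,-0.003,0.0005,0]

```text
clock: 17.45
position: [0.5193, -0.0288, 0.11]
ee_rot: [0.084, 0.947, -0.027, 0.308]
ft_force: [-0.5, 0.1, 1.0]
grip_width: -0.001
grasp_force: 0.0
```

```bash
python3 meas.py
```

```text
17.65 F [-0.232  0.205  0.059] pos [ 0.519 -0.029  0.11 ] edges.349 [-10.091   9.955 -15.909  14.727]
```

play_rows:
  plan: [0,0,0,0,-0.001,0,0,0,0,0,-0.0005,-0.002,0.0005,0,0,0,0,-0.0005,-0.003,0.0005,0,0,0,0,-0.0005,-0.003,0.0005,0]

```text
clock: 18.15
position: [0.5194, -0.0319, 0.1099]
ee_rot: [0.084, 0.947, -0.027, 0.307]
ft_force: [0.1, -0.5, 0.2]
grip_width: 0.002
grasp_force: 0.0
```

```bash
python3 meas.py
```

```text
18.35 F [-0.123  0.273 -0.086] pos [ 0.519 -0.032  0.11 ] edges.349 [-10.136  10.045 -15.773  14.682]
```

play_rows:
  plan: [0,0,0,0,-0.001,0,0,0,0,0,-0.0005,-0.002,0.0005,0,0,0,0,-0.0005,-0.003,0.0005,0,0,0,0,-0.0005,-0.003,0.0005,0]

```text
clock: 18.85
position: [0.5195, -0.0349, 0.1098]
ee_rot: [0.084, 0.947, -0.027, 0.307]
ft_force: [-0.6, 0.5, -0.4]
grip_width: 0.001
grasp_force: 0.3
```

```bash
python3 meas.py
```

```text
19.05 F [-0.372  0.783 -0.151] pos [ 0.52  -0.035  0.11 ] edges.349 [-10.5     9.455 -16.182  14.   ]
```

Contact made: Fy is about 0.8 N and the lever moves freely. Continuing in small steps.

play_rows:
  plan: [0,0,0,0,-0.0005,0,0,0,0,0,0,-0.001,0,0,0,0,0,0,-0.0015,0,0,0,0,0,0,-0.0015,0,0]

```text
clock: 19.55
position: [0.5194, -0.0363, 0.1099]
ee_rot: [0.084, 0.947, -0.027, 0.308]
ft_force: [-0.2, 0.4, -0.4]
grip_width: 0.002
grasp_force: 0.4
```

```bash
python3 meas.py
```

```text
19.75 F [-0.172  0.505  0.184] pos [ 0.519 -0.036  0.11 ] edges.349 [-10.727   9.    -16.318  13.682]
```

play_rows:
  plan: [0,0,0,0,-0.0005,0,0,0,0,0,0,-0.001,0,0,0,0,0,0,-0.0015,0,0,0,0,0,0,-0.0015,0,0]

```text
clock: 20.25
position: [0.5192, -0.0378, 0.1099]
ee_rot: [0.084, 0.947, -0.027, 0.308]
ft_force: [0.3, 1.3, 1.1]
grip_width: -0.001
grasp_force: 0.5
```

```bash
python3 meas.py
```

```text
20.45 F [0.528 1.488 0.717] pos [ 0.519 -0.038  0.11 ] edges.349 [-11.636   8.455 -17.136  13.   ]
```

play_rows:
  plan: [0,0,0,0,-0.0005,0,0,0,0,0,0,-0.001,0,0,0,0,0,0,-0.001,0,0]

```text
clock: 20.82
position: [0.519, -0.0387, 0.1099]
ee_rot: [0.084, 0.947, -0.027, 0.308]
ft_force: [1.1, 1.9, 0.2]
grip_width: 0.001
grasp_force: 1.0
```

```bash
python3 meas.py
```

```text
21.025 F [0.98  2.684 0.029] pos [ 0.519 -0.039  0.11 ] edges.349 [-11.727   7.955 -17.409  12.636]
```

play_rows:
  plan: [0,0,0,0,-0.0005,0,0,0,0,0,0,-0.001,0,0,0,0,0,0,-0.001,0,0]

```text
clock: 21.4
position: [0.519, -0.0391, 0.1099]
ee_rot: [0.084, 0.947, -0.027, 0.308]
ft_force: [2.3, 5.5, -0.7]
grip_width: 0.001
grasp_force: 2.4
```

```bash
python3 meas.py; python3 - <<'E'
from meas import *
print(edges(cv2.cvtColor(cv2.imread("pics/top0.png"),cv2.COLOR_BGR2GRAY).astype(np.float32),0))
E
```

```text
21.6 F [ 2.671  5.248 -0.78 ] pos [ 0.519 -0.039  0.11 ] edges.349 [-12.091   7.682 -17.591  12.5  ]
21.8 F [ 2.347  4.727 -0.65 ] pos [ 0.519 -0.039  0.11 ] edges.349 [-12.136   7.727 -17.591  12.5  ]
[-11.955   8.136 -18.818  12.636]
```

The lever now stops hard (5 N, no further motion) at about 0.35 by the edges, so the pin is engaged. I'll release laterally and withdraw.

play_rows:
  plan: [0,0,0,0,0.004,0,0,0,0,0,0,0.009,0,0,0,0,0,0.001,0.012,-0.002,0,0,0,0,0.002,0.012,-0.006,0,0,0,0,0.002,0.012,-0.014,0,0,0,0,0.002,0.012,-0.024,0,0,0,0,0.002,0.012,-0.034,0,0,0,0,0,0.012,-0.042,0,0,0,0,0,0.012,-0.042,0]

```text
clock: 22.92
position: [0.4966, -0.0237, 0.1443]
ee_rot: [0.084, 0.947, -0.028, 0.308]
ft_force: [0.7, 0.1, -0.4]
grip_width: 0.003
grasp_force: 0.0
```

```bash
python3 meas.py; python3 - <<'E'
from h import *
print(status.get_obs()["joint_pos"].round(3))
E
```

```text
23.125 F [ 0.125  0.197 -0.795] pos [ 0.496 -0.024  0.143] edges.349 [-11.818   7.955 -17.5    12.636]
[ 0.713 -0.228 -0.807  2.371  0.05   0.327  1.219]
```

play_rows:
  plan: [0,0,0,-0.01,0,-0.03,0,0,6,0,-0.015,0.01,-0.06,0,0,12,0,-0.019,0.05,-0.09,0,0,15,0,-0.019,0.1,-0.11,0,0,15,0,-0.019,0.13,-0.11,0,0,15,0,-0.019,0.13,-0.11,0,0,15,0,-0.019,0.13,-0.11,0]

```text
clock: 24.0
position: [0.4708, 0.1119, 0.2433]
ee_rot: [0.087, 0.98, -0.016, 0.181]
ft_force: [-0.2, -0.6, 0.0]
grip_width: -0.002
grasp_force: 0.0
```

```bash
python3 - <<'E'
from meas import *
avg=lambda n:cv2.cvtColor(np.mean([viewer.camera(n).astype(np.float32) for _ in range(6)],0).astype(np.float32),cv2.COLOR_RGB2GRAY)
now={n:avg(n) for n in("side","top")}
ref={n:cv2.cvtColor(cv2.imread(f"pics/{n}0.png"),cv2.COLOR_BGR2GRAY).astype(np.float32) for n in now}
a=np.linspace(0,2*np.pi,60,endpoint=False)
def ringscore(g,n,A,L):
    # mean grey on the ring wire
    mm=viewer.camera_model(n)
    q=proj(mm,stand(ST+[0,0,A],np.c_[-.14+0*a,.0275*np.cos(a),.108+L+.0275*np.sin(a)])).astype(np.float32)
    return cv2.remap(g,q[None,:,0],q[None,:,1],cv2.INTER_LINEAR)[0]
Ls=np.arange(-.006,.0161,.002);print(Ls*1e3)
for n in now:
    print(n,"ref",[int(ringscore(ref[n],n,0,L).mean()) for L in Ls])
    for A in(.33,.349,.365): print(n,A,[int(ringscore(now[n],n,A,L).mean()) for L in Ls])
E
```

```text
24.2 F [-0.103 -0.757 -0.064] pos [0.471 0.112 0.244] edges.349 [-11.818   7.955 -17.545  12.636]
[-6. -4. -2.  0.  2.  4.  6.  8. 10. 12. 14. 16.]
side ref [133, 135, 138, 141, 144, 147, 151, 154, 156, 159, 161, 163]
side 0.33 [153, 155, 157, 160, 164, 168, 171, 175, 178, 181, 184, 186]
side 0.349 [150, 150, 152, 155, 158, 162, 167, 171, 175, 179, 182, 185]
side 0.365 [150, 150, 151, 153, 156, 160, 164, 169, 173, 177, 181, 184]
top ref [87, 88, 89, 90, 92, 94, 96, 99, 101, 104, 107, 110]
top 0.33 [114, 113, 113, 113, 114, 115, 115, 116, 116, 117, 118, 119]
top 0.349 [102, 102, 102, 103, 104, 105, 107, 108, 110, 112, 114, 116]
top 0.365 [96, 97, 98, 99, 101, 103, 105, 107, 109, 112, 114, 117]
```

```bash
python3 - <<'E'
from meas import *
avg=lambda n:cv2.cvtColor(np.mean([viewer.camera(n).astype(np.float32) for _ in range(6)],0).astype(np.float32),cv2.COLOR_RGB2GRAY)
now={n:avg(n) for n in("side","top")}
ref={n:cv2.cvtColor(cv2.imread(f"pics/{n}0.png"),cv2.COLOR_BGR2GRAY).astype(np.float32) for n in now}
def sc(g,n,A,L,a):
    mm=viewer.camera_model(n)
    q=proj(mm,stand(ST+[0,0,A],np.c_[-.14+0*a,.0275*np.cos(a),.108+L+.0275*np.sin(a)])).astype(np.float32)
    return int(cv2.remap(g,q[None,:,0],q[None,:,1],cv2.INTER_LINEAR)[0].mean())
Ls=np.arange(-.02,.0251,.003);print((Ls*1e3).round())
for nm,a in(("upper",np.radians(np.arange(50,131,5))),("left",np.radians(np.arange(20,71,5))),("right",np.radians(np.arange(110,161,5)))):
  for n in now:
    print(nm,n,"ref",[sc(ref[n],n,0,L,a) for L in Ls]);print(nm,n,"now",[sc(now[n],n,.345,L,a) for L in Ls])
E
```

```text
25.0 F [-0.164  0.44  -0.493] pos [0.471 0.113 0.244] edges.349 [-11.818   7.955 -17.5    12.636]
[-20. -17. -14. -11.  -8.  -5.  -2.   1.   4.   7.  10.  13.  16.  19.
  22.  25.]
upper side ref [148, 149, 150, 150, 152, 154, 157, 162, 168, 174, 179, 183, 187, 190, 192, 193]
upper side now [194, 191, 186, 179, 172, 167, 167, 171, 179, 186, 193, 199, 202, 204, 206, 206]
upper top ref [102, 101, 101, 102, 103, 105, 107, 108, 109, 111, 114, 117, 121, 124, 127, 129]
upper top now [99, 99, 100, 103, 106, 108, 111, 113, 114, 115, 116, 118, 121, 124, 127, 128]
left side ref [142, 139, 136, 137, 140, 147, 156, 167, 179, 191, 197, 200, 201, 202, 201, 200]
left side now [172, 172, 168, 162, 157, 155, 162, 174, 187, 196, 202, 205, 206, 207, 207, 207]
left top ref [102, 98, 97, 98, 100, 103, 107, 111, 116, 123, 132, 140, 147, 153, 157, 160]
left top now [93, 94, 97, 100, 105, 110, 115, 120, 126, 131, 135, 139, 143, 146, 148, 149]
right side ref [130, 136, 140, 145, 148, 152, 156, 159, 163, 166, 169, 171, 173, 174, 176, 178]
right side now [172, 173, 172, 170, 168, 165, 164, 164, 166, 170, 176, 182, 188, 194, 199, 202]
right top ref [78, 76, 75, 75, 77, 81, 85, 90, 95, 99, 103, 107, 111, 114, 117, 120]
right top now [119, 117, 111, 105, 100, 96, 96, 97, 98, 99, 104, 112, 123, 133, 143, 147]
```

The ring's image minimum is at a lift of about 0, not 9 mm. The lever edges match the initial ones when referenced to 0.349 rad, and the tool is clear. Handing in.

```bash
python3 -c "
from workcell import manip
print(manip.hand_in())"
```

```text
the job is handed in; nothing more can be done
None
```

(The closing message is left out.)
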